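Slide the planed blank under the gauge bridge

TASK

Check the planed red-brown wooden blank in the low gauge bridge: push it along the bench with the fingertips, under the bridge, until its leading end sits squarely home against the red stop strip behind it, then move the hand clear. Only push it: keep it flat on the bench, do not lift, tip or carry it, and push gently so that nothing is rammed against the bridge. Leave everything else on the bench as it is.

Things in the scene. Friction and masses are not known exactly. Their poses are not given: they have to be found in the camera images.
- blank: the part: flat red-brown wooden bar, 160 (its x) by 70 (its y) by 14 mm thick, about 0.1 to 0.2 kg, loose on the bench. Origin at the centre of its underside. It starts in front of the bridge's mouth, roughly pointing into it but askew and off to one side. Both ends are alike; it slides with ordinary wood friction.
- bridge: wooden gauge bridge fixed to the bench. Origin on the bench, middle of its mouth (front face); x points level into the opening to the stop, y across, z up. Opening 94 mm wide, 19 mm high (5 mm headroom), floored by the bench. Legs 30 mm wide and a pale beam 154 mm long on them (top 41 mm high), both x 0 to 40 mm. Behind, open on top: side rails 19 mm high, 94 mm apart, to the stop
- stop (a point): middle of the inner face of the red stop strip (19 mm high, 24 mm thick, across the channel, fixed to the bridge): x = 100 mm, y = 0, 7 mm above the bench in the bridge's frame. With the blank home, its centre is 20 mm inside the mouth and 60 mm of it still stand out in front
- thick_blank: bystander: loose pale wooden block 170 x 70 x 30 mm, too thick for the bridge; origin at the centre of its underside
- plane: bystander: loose steel hand plane with wooden knob and handle, 230 x 60 mm, about 105 mm high; origin at the centre of its underside
- glue: bystander: loose white glue bottle, 60 mm across, 150 mm high; origin at the centre of its underside
- tin: bystander: loose amber jar with a steel lid, 72 mm across, 80 mm high; origin at the centre of its underside
- chisel: bystander: loose chisel, 230 mm long, up to 26 mm thick, lying flat; origin on the bench under its middle
- mallet: bystander: loose wooden mallet lying down, about 265 mm long, head 70 x 110 x 60 mm at its +x end; origin on the bench under its middle
Not all that is in view belongs to the job. Leave any pink or turquoise look-alike of the bridge alone. Several things look just like the blank: the one meant starts nearest to the robot's base.

How it is judged:
At the end, for the whole second after the job is handed in: The blank lies flat and still on the bench under the bridge, its leading end within 5 mm of the stop, square to the bridge within 0.08 rad and between the rails (x of blank in the frame of bridge between 0.015 and 0.024 m and y of blank in the frame of bridge between -0.016 and 0.016 m and angle between the x axis of blank and the x axis of bridge, either way round below 0.08 rad and angle between blank's own z axis and vertical below 0.04 rad and height (world z) of blank below 0.004 m and linear speed of blank below 0.01 m/s); the robot touches nothing.
It fails at once if the blank is lifted off the bench (more than 12 mm) (height (world z) of blank above 0.012 m).
It fails at once if the blank is tipped (more than 0.12 rad) (angle between blank's own z axis and vertical above 0.12 rad).
It fails at once if the blank is rammed against the bridge or its stop (more than 40 N) (contact force between blank and bridge above 40 N).
It fails at once if the robot bears on the bridge (more than 20 N) (contact force between any of the fingers, the arm and bridge above 20 N).
It fails at once if another thing on the bench is moved (more than 15 mm) (distance of any of thick_blank, plane, glue, tin, chisel, mallet from where it was at the start of the episode above 0.015 m).
It also fails if it takes over 51 s, if anything falls off the work surface, if the arm or the gripper's body presses on something with over 40 N, if the wrist force passes 120 N, or if a joint passes its speed limit or range.

ROBOT

A 6-joint arm with a two-finger parallel gripper is mounted at the origin on the work surface. World frame = base frame: x ahead of the robot, y to its left, z up, the work surface at z = 0. Lengths are in m, angles in rad, forces in N, time in s.
With the tool pointing down it reaches from about 0.25 to 0.8 m from the base axis. Payload 3.9 kg.
Tool frame: the origin (TCP) lies midway between the tips of the shut fingers; the grasp point (between the pads) lies 19 mm behind it; z points along the fingers, y is the line along which they close (so a half turn about z gives the same grasp; the last joint's range is limited). The gripper opens to 85 mm and grips with 20 to 120 N. Pads are 22 mm wide; open, the fingers measure 114 mm over their backs; the gripper's body (76 mm by 85 mm) begins 54 mm behind the grasp point. The pads swing forward as they close: fully open they stand 13 mm farther back than shut.
Start: joints at [-1.319, 0.26, -0.138, 1.173, 0, 1.571], TCP at [0.131, -0.508, 0.231] pointing down, gripper open.
Joint ranges: [-2.78, 2.78], [-0.83, 1.72], [-1.28, 1.37], [-1.9, 2.12], [-1.57, 1.48], [-3.14, 3.14]. Speed limits (rad/s): [2.57, 2.57, 3.14, 3.14, 3.14, 3.14].

INTERFACE

Orientations are given as a rotation vector (axis times angle).
In Python, from workcell import ctrl, gripper_to, viewer, current_time, current_joint_pos, current_qd, current_tau, current_position, current_orientation, current_contact_force, current_torque, current_width, current_grasp_force gives the robot as it stands. Calls block until the motion is done:
- ctrl.move_ptp(position, orientation): joint-space move of the TCP to a pose.
- ctrl.servo_line(position, rot=None, velocity=0.15, f_stop=None): straight line of the TCP; rot=None keeps the orientation; velocity is the mean speed in m/s. With f_stop (N) it stops when the force on the tool has changed by that much, and returns True; else False.
- ctrl.goto_joints(angles): joint-space move.
- gripper_to(opening, f_grip=None): opening from 0.0 (shut) to 1.0 (fully open); f_grip is the grip in N (None keeps the last); returns when the fingers have stopped.
- ctrl.pause(seconds).
- ctrl.ik(position, orientation): joint angles nearest the present ones, or None.
- viewer.read_camera(name): name is "scene" or "side" or "wrist"; returns (picture, depth): 400x640x3 uint8, red, green, blue; 400x640 float32, m along the optical axis (not along the pixel's ray), 0 where there is no reading.
- viewer.camera_model(name): a dict with "mtx" (3x3 intrinsics, pixels), "extrinsics" (4x4, takes a point from camera to world coordinates). Camera axes: x right, y up, looking along -z (the intrinsics and any distortion apply to the point x, -y, -z); pixel columns grow to the right and rows downward; lengths in m; the calibration is good to about 2 mm. The wrist camera is an equidistant fisheye: a pixel r from the principal point sees the ray r / f radians off the axis. A picture is of the moment at which its call begins: read the wrist's pose just before it. camera_model takes no time and is no camera call; for the wrist camera it gives the pose at the moment of the call.
A pose or a line that the arm cannot do raises ctrl.Unreachable and nothing moves.
- ctrl.sign_off(): hands the job in; it is judged then, once.
Readings, each from a call of its own:
- current_time(): time.
- current_joint_pos(): joint angles.
- current_qd(): joint speeds.
- current_tau(): joint torques, N m.
- current_position(): TCP position.
- current_orientation(): TCP orientation.
- current_contact_force(): force on the tool from outside, world axes, zero at the start.
- current_torque(): the same for the moment, N m.
- current_width(): opening from 0.0 (shut) to 1.0 (fully open).
- current_grasp_force(): force on a finger pad.
Only numpy, scipy, OpenCV 4.12 (cv2) and the standard library are available. Lean on these libraries where they do the work, as an engineer would, in place of code of your own. Each camera call takes 0.05 s, during which the arm holds its last target. There are 200 camera calls.

## Working session

There is one attempt and no reset: what is moved stays moved. The work goes in short steps, each a Python script; the robot and the scene stay as the last script left them, time stands still between calls to the robot, and variables do not carry over. Pictures are saved under pics/ and viewed, at most 10 in all, crops included, and the job is handed in when it is done.

```bash
mkdir -p pics; ls
cat > h.py <<'E'
import numpy as np, cv2
from workcell import *
def snap(n,f):
    m=viewer.camera_model(n); p,d=viewer.read_camera(n)
    cv2.imwrite(f'pics/{f}.png',p[:,:,::-1]); np.savez(f'pics/{f}.npz',p=p,d=d,K=m['mtx'],E=m['extrinsics']); return p,d,m
def world(f,u,v,z=None):
    a=np.load(f'pics/{f}.npz'); K,E,d=a['K'],a['E'],a['d']
    x=(u-K[0,2])/K[0,0]; y=(v-K[1,2])/K[1,1]
    r=np.array([x,-y,-1.])
    if z is None:
        return (E@np.append(r*d[int(v),int(u)],1))[:3]
    w=E[:3,:3]@r; o=E[:3,3]; return o+w*(z-o[2])/w[2]
E
python3 - <<'E'
from h import *
for n in('scene','side'):
    p,d,m=snap(n,n+'0'); print(n,m)
print(current_time())
E
```

```text
pics
scene {'mtx': array([[386.88888643,   0.        , 317.81751613],
       [  0.        , 386.88888643, 197.78223552],
       [  0.        ,   0.        ,   1.        ]]), 'extrinsics': array([[-0.06739004, -0.78422534,  0.61680564,  1.26798933],
       [ 0.99760388, -0.04326282,  0.05398909,  0.03650423],
       [-0.01565486,  0.61896603,  0.78526173,  1.08372428],
       [ 0.        ,  0.        ,  0.        ,  1.        ]])}
side {'mtx': array([[474.8693478 ,   0.        , 318.20818733],
       [  0.        , 474.8693478 , 195.19470812],
       [  0.        ,   0.        ,   1.        ]]), 'extrinsics': array([[-0.8299167 ,  0.42250205, -0.36432168, -0.06186202],
       [-0.5578665 , -0.62285038,  0.548491  ,  0.77600325],
       [ 0.00482068,  0.6584447 ,  0.75261367,  1.1872061 ],
       [ 0.        ,  0.        ,  0.        ,  1.        ]])}
0.1
```

View pics/scene0.png

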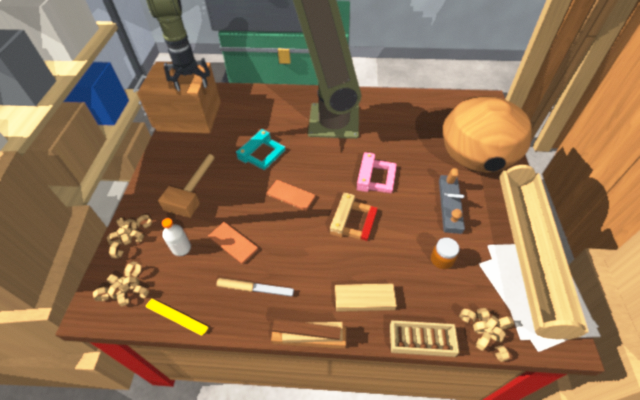

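View pics/side0.png

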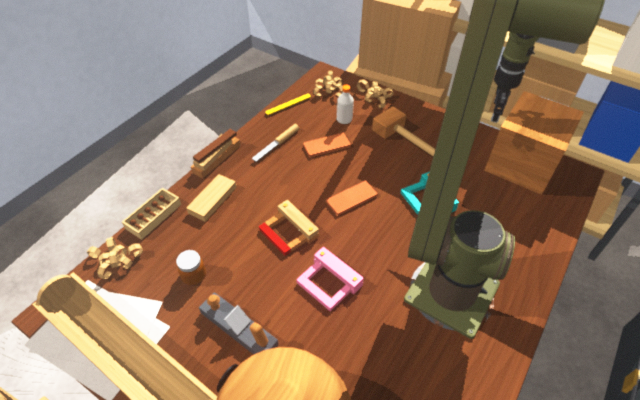

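Run:
```python
from h import *
a=cv2.imread('pics/scene0.png')[120:250,220:410]; b=cv2.imread('pics/side0.png')[120:320,240:500]
cv2.imwrite('pics/c1.png',cv2.resize(a,None,fx=4.2,fy=4.2,interpolation=cv2.INTER_CUBIC))
cv2.imwrite('pics/c2.png',cv2.resize(b,None,fx=3,fy=3,interpolation=cv2.INTER_CUBIC))
```

```text
(no output)
```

View pics/c1.png

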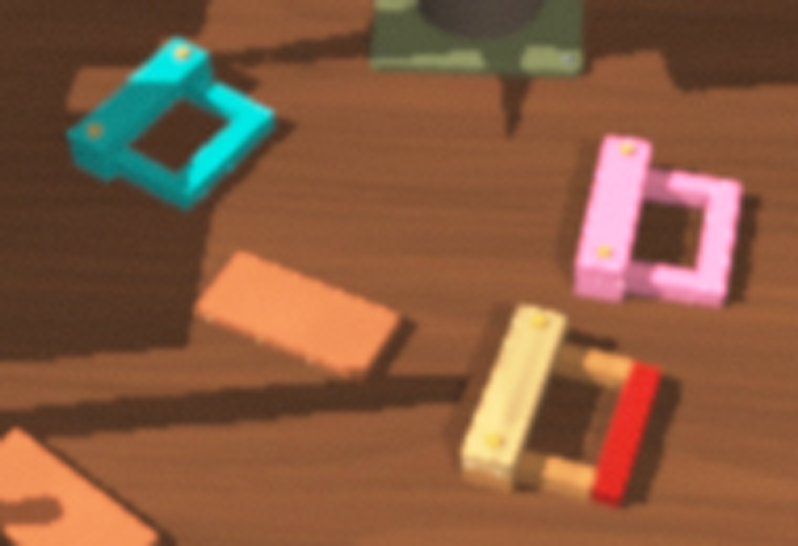

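View pics/c2.png

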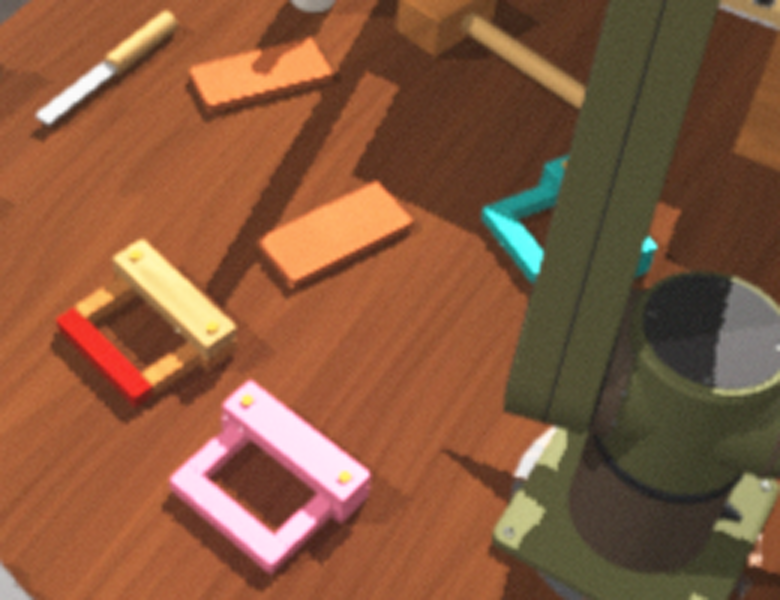

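```bash
cat > meas.py <<'E'
from h import *
def cloud(f):
    a=np.load(f'pics/{f}.npz'); K,E,d,p=a['K'],a['E'],a['d'],a['p']
    v,u=np.mgrid[:400,:640]
    P=np.stack([(u-K[0,2])/K[0,0]*d,-(v-K[1,2])/K[1,1]*d,-d,np.ones_like(d)],-1)@E.T
    hsv=cv2.cvtColor(p,cv2.COLOR_RGB2HSV)
    return P[...,:3],hsv,d>0
def rect(pts):
    r=cv2.minAreaRect((pts[:,:2]*1000).astype(np.float32)); b=cv2.boxPoints(r)
    e=b[1]-b[0],b[2]-b[1]; l=max(e,key=np.linalg.norm)
    return np.round(r[0],1),np.round(sorted(r[1]),1),round(np.arctan(l[1]/l[0]),4),'z',np.round(np.percentile(pts[:,2]*1000,[10,50,90]),1),len(pts)
def plane_rect(f,box,z,hue,smin,vmin):
    # colour mask in box -> intersect rays with plane z
    a=np.load(f'pics/{f}.npz'); P,h,ok=cloud(f)
    m=np.zeros(ok.shape,bool); u0,u1,v0,v1=box; m[v0:v1,u0:u1]=1
    m&=(h[...,0]>=hue[0])&(h[...,0]<=hue[1])&(h[...,1]>smin)&(h[...,2]>vmin)&ok
    return P[m],m
if __name__=='__main__':
    for f,bb,br in(('scene0',(262,322,175,215),(325,382,190,245)),('side0',(320,382,175,218),(255,325,195,260))):
        P,h,ok=cloud(f)
        bench=P[bb[2]-5:bb[3]+5,bb[0]-5:bb[1]+5].reshape(-1,3)
        print(f,'bench z',np.round(np.percentile(bench[:,2],[5,50,95])*1000,1))
        for u,v in [((bb[0]+bb[1])//2,(bb[2]+bb[3])//2)]: print(h[v,u],P[v,u], 'bench px',h[bb[2]+2,bb[0]+2])
        B=P[br[2]:br[3],br[0]:br[1]].reshape(-1,3); H=h[br[2]:br[3],br[0]:br[1]].reshape(-1,3)
        print('beam',rect(B[(B[:,2]>.034)&(B[:,2]<.05)]))
        red=((H[:,0]<5)|(H[:,0]>175))&(H[:,1]>190)&(H[:,2]>150)
        print('stop',rect(B[red&(B[:,2]>.013)]))
        B=P[bb[2]:bb[3],bb[0]:bb[1]].reshape(-1,3)
        print('blank z>.008',rect(B[(B[:,2]>.009)&(B[:,2]<.025)]))
        H=h[bb[2]:bb[3],bb[0]:bb[1]].reshape(-1,3)
        print('blank col',rect(B[(H[:,2]>175)]))
E
python3 meas.py
```

```text
scene0 bench z [-3.2  1.1 15.7]
[ 12 158 245] [ 0.42248386 -0.12887762  0.01681238] bench px [ 11 142  86]
beam (array([497.4,  49.9]), array([ 40.8, 157.2]), np.float32(-0.27), 'z', array([37.9, 40.7, 43.7]), 469)
stop (array([863. ,  84.9]), array([ 33.2, 815. ]), np.float32(-0.1597), 'z', array([16.1, 18.8, 21.9]), 223)
blank z>.008 (array([ 413.6, -137.4]), array([ 73.2, 161.8]), np.float32(1.1646), 'z', array([11.3, 14. , 17.1]), 710)
blank col (array([785.4, -23.1]), array([164.3, 958.6]), np.float32(0.2926), 'z', array([ 8.7, 13.8, 17. ]), 795)
side0 bench z [-4.4  0.9 15.8]
[ 14 152 253] [ 0.41583534 -0.13785368  0.01221141] bench px [ 11 167 166]
beam (array([454. ,  68.4]), array([ 61. , 252.1]), np.float32(-0.4179), 'z', array([37.1, 40.5, 44.1]), 627)
stop (array([236.6, 423.5]), array([ 78.8, 920.4]), np.float32(-0.7828), 'z', array([15.4, 18.6, 21.9]), 286)
blank z>.008 (array([ 411.1, -134.4]), array([ 76.9, 164.3]), np.float32(1.1614), 'z', array([10.6, 13.7, 17.1]), 795)
blank col (array([164.3, 246.4]), array([ 203.2, 1133.6]), np.float32(-0.9898), 'z', array([ 1.6, 13.1, 16.9]), 921)
```

```bash
cat >> h.py <<'E'
from scipy.spatial.transform import Rotation as R
TH=1.301; O=np.array([.492,.0306])
def X(th): return np.array([np.cos(th),np.sin(th)])
def bw(x,y,z): # bridge frame (m) -> world
    e=X(TH); n=np.array([-e[1],e[0]]); return np.append(O+x*e+y*n,z)
def wb(p):
    e=X(TH); n=np.array([-e[1],e[0]]); q=np.asarray(p)[:2]-O; return q@e,q@n
def down(a): # tool y along heading a
    y=np.append(X(a),0); z=np.array([0,0,-1.]); return R.from_matrix(np.stack([np.cross(y,z),y,z],1)).as_rotvec()
E
cat > look.py <<'E'
from meas import *
def look(f):
    P,h,ok=cloud(f); ok=ok&(abs(P[...,2])<.06)
    xb=np.stack(wb(P[...,:2].reshape(-1,2).T.T),0) if 0 else None
    e=X(TH); n=np.array([-e[1],e[0]]); q=P[...,:2]-O; x=q@e; y=q@n; z=P[...,2]
    out={}
    for k,m in dict(beam=(z>.034)&(z<.05)&(abs(x-.02)<.04)&(abs(y)<.09),
      stop=(z>.012)&(z<.026)&(x>.09)&(x<.14)&(abs(y)<.07),
      blank=(z>.009)&(z<.022)&(x>-.3)&(x<-.005)&(abs(y)<.11)&(h[...,2]>150)).items():
        m=(m&ok).astype(np.uint8)
        N,L,st,_=cv2.connectedComponentsWithStats(m)
        m=L==1+np.argmax(st[1:,4]); r=rect(P[m]); c=wb(r[0]/1000)
        a=r[2]-TH; print(f,k,'bridge-frame ctr',np.round(np.array(c)*1000,1),'size',r[1],'ang',round((a+np.pi/2)%np.pi-np.pi/2,3),r[3:])
if __name__=='__main__':
    import sys
    for n in('scene','side'):
        f=n+sys.argv[1]
        if sys.argv[1]!='0': snap(n,f)
        look(f)
E
python3 look.py 0
python3 - <<'E'
from h import *
print(current_orientation(), down(TH),R.from_rotvec(current_orientation()).as_matrix().round(2).tolist())
for k in(TH,TH+np.pi,TH+np.pi/2,TH-np.pi/2):
  for p in(bw(-.18,.1,.1),bw(-.18,.047,.01),bw(-.3,0,.1),bw(-.07,0,.01)):
    j=ctrl.ik(p,down(k)); print(round(k,2),p.round(3),None if j is None else np.round(j,2))
P=np.load('pics/scene0.npz')
for u,v in((285,147),(264,170)): print(world('scene0',u,v,.019))
E
```

```text
scene0 beam bridge-frame ctr [20.  -0.1] size [ 40.8 157.2] ang 1.571 ('z', array([37.9, 40.7, 43.7]), 469)
scene0 stop bridge-frame ctr [ 1.071e+02 -1.000e-01] size [ 34.1 137.9] ang 1.571 ('z', array([15.9, 18.8, 22. ]), 280)
scene0 blank bridge-frame ctr [-182.8   30.8] size [ 73.2 161.8] ang -0.136 ('z', array([11.3, 14. , 17.1]), 710)
side0 beam bridge-frame ctr [21.3  1.5] size [ 44.1 156.9] ang 1.568 ('z', array([37. , 40.4, 44. ]), 538)
side0 stop bridge-frame ctr [108.3   2. ] size [ 35.3 132.4] ang 1.561 ('z', array([15. , 18.4, 21.9]), 340)
side0 blank bridge-frame ctr [-180.7   32.9] size [ 74.6 164.3] ang -0.14 ('z', array([10.7, 13.7, 17. ]), 768)
[-3.11502969e+00 -3.94265325e-01  2.88750935e-04] [0.42251091 3.11305139 0.        ] [[0.97, 0.25, -0.0], [0.25, -0.97, 0.0], [0.0, -0.0, -1.0]]
1.3 [ 0.348 -0.116  0.1  ] [-0.32  0.1  -0.72  0.75  0.   -0.05]
1.3 [ 0.399 -0.13   0.01 ] [-0.32  0.32 -0.74  0.52  0.   -0.05]
1.3 [ 0.412 -0.259  0.1  ] [-0.56  0.29 -0.46  0.82  0.   -0.29]
1.3 [ 0.473 -0.037  0.01 ] [-0.08  0.39 -0.61  0.57  0.    0.19]
4.44 [ 0.348 -0.116  0.1  ] [-0.32  0.1  -0.72  0.75  0.    3.09]
4.44 [ 0.399 -0.13   0.01 ] [-0.32  0.32 -0.74  0.52  0.    3.1 ]
4.44 [ 0.412 -0.259  0.1  ] [-0.56  0.29 -0.46  0.82  0.    2.85]
4.44 [ 0.473 -0.037  0.01 ] [-0.08  0.39 -0.61  0.57  0.   -2.95]
2.87 [ 0.348 -0.116  0.1  ] [-0.32  0.1  -0.72  0.75  0.   -1.62]
2.87 [ 0.399 -0.13   0.01 ] [-0.32  0.32 -0.74  0.52  0.   -1.62]
2.87 [ 0.412 -0.259  0.1  ] [-0.56  0.29 -0.46  0.82  0.   -1.86]
2.87 [ 0.473 -0.037  0.01 ] [-0.08  0.39 -0.61  0.57  0.   -1.38]
-0.27 [ 0.348 -0.116  0.1  ] [-0.32  0.1  -0.72  0.75  0.    1.52]
-0.27 [ 0.399 -0.13   0.01 ] [-0.32  0.32 -0.74  0.52  0.    1.52]
-0.27 [ 0.412 -0.259  0.1  ] [-0.56  0.29 -0.46  0.82  0.    1.28]
-0.27 [ 0.473 -0.037  0.01 ] [-0.08  0.39 -0.61  0.57 -0.    1.76]
[ 0.18608933 -0.18212364  0.019     ]
[ 0.31121747 -0.24583085  0.019     ]
```

```bash
python3 - <<'E'
from h import *
o=down(TH)
ctrl.move_ptp(bw(-.181,.1,.08),o); print(current_time(),current_width())
ctrl.servo_line(bw(-.181,.1,.02),velocity=.1)
s=ctrl.servo_line(bw(-.181,.1,-.02),velocity=.02,f_stop=4); p=current_position(); print(s,p,current_contact_force())
z=p[2]+.004
ctrl.servo_line(np.append(p[:2],z),velocity=.03)
ctrl.servo_line(bw(-.181,.06,z),velocity=.05)
print(current_time(),current_position(),current_contact_force())
snap('wrist','w1');
E
python3 look.py 1
```

```text
1.825 1.00318216423791
True [ 0.34737288 -0.11719714 -0.01317797] [-0.70784899  0.92840331  6.44886509]
5.3083 [ 0.38585531 -0.12780825 -0.00918491] [-0.53745474  0.35452075  0.79309269]
scene1 beam bridge-frame ctr [20.  0.] size [ 41.  155.3] ang -1.566 ('z', array([37.8, 41.2, 43.9]), 465)
scene1 stop bridge-frame ctr [107.2   0.8] size [ 33.8 134.7] ang -1.566 ('z', array([15.7, 19. , 21.4]), 282)
scene1 blank bridge-frame ctr [-176.9   13.9] size [ 76.  160.4] ang 0.026 ('z', array([11.1, 14.1, 16.8]), 726)
side1 beam bridge-frame ctr [20.9  2.5] size [ 43.3 157.2] ang 1.568 ('z', array([37.2, 40.6, 44.3]), 541)
side1 stop bridge-frame ctr [108.1   2.1] size [ 35.5 132.4] ang -1.569 ('z', array([14.8, 18.6, 21.9]), 342)
side1 blank bridge-frame ctr [-155.1   14.3] size [ 71.4 119.7] ang -0.011 ('z', array([10.6, 13.7, 17.4]), 297)
```

View pics/w1.png

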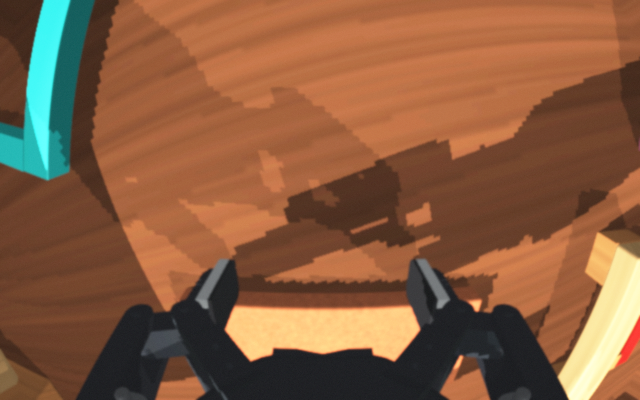

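```bash
python3 - <<'E'
from h import *
for u,v in((229,223),(257,244)): print('lookalike',wb(world('scene0',u,v,.014)))
z=current_position()[2]
ctrl.servo_line(bw(-.181,.0475,z),velocity=.04)
ctrl.servo_line(bw(-.181,.065,z),velocity=.1)
ctrl.servo_line(bw(-.181,.065,.08),velocity=.2)
print(current_time())
gripper_to(.4)
ctrl.move_ptp(bw(-.295,0,.08),down(TH-np.pi/2))
print(current_time(),current_width())
E
python3 look.py 2
```

```text
lookalike (np.float64(-0.3297583553947219), np.float64(-0.153405324277073))
lookalike (np.float64(-0.20552101443258378), np.float64(-0.1979896310783738))
6.85
8.6167 0.4003114738275785
scene2 beam bridge-frame ctr [19.9 -0.1] size [ 40.8 156.1] ang -1.561 ('z', array([38.2, 41. , 44.4]), 467)
scene2 stop bridge-frame ctr [107.2   1.3] size [ 33.8 133.4] ang -1.566 ('z', array([16. , 18.9, 21.7]), 278)
scene2 blank bridge-frame ctr [-177.6   -0.6] size [ 72.4 160.5] ang -0.015 ('z', array([11.1, 14.2, 17. ]), 688)
side2 beam bridge-frame ctr [20.2  2.3] size [ 43.3 156.1] ang -1.555 ('z', array([37.2, 40.8, 43.9]), 536)
side2 stop bridge-frame ctr [108.1   2.4] size [ 35.5 133.8] ang -1.565 ('z', array([14.7, 18.4, 22.2]), 347)
side2 blank bridge-frame ctr [-175.5    1.9] size [ 72.1 164.2] ang 0.002 ('z', array([10.7, 13.8, 17. ]), 740)
```

```bash
python3 - <<'E'
from h import *
ctrl.servo_line(bw(-.295,0,.02),velocity=.1)
s=ctrl.servo_line(bw(-.295,0,-.02),velocity=.02,f_stop=4); p=current_position(); print(s,p)
z=p[2]+.004
ctrl.servo_line(bw(-.295,0,z),velocity=.03)
print(ctrl.servo_line(bw(-.175,0,z),velocity=.04,f_stop=10),wb(current_position()),current_contact_force(),current_time())
E
python3 look.py 3|grep blank
```

```text
True [ 0.41335802 -0.25373504 -0.00079174]
False (np.float64(-0.17503497965967152), np.float64(-1.121567253015671e-05)) [-0.25686523 -1.46086928  0.48038113] 14.0333
scene3 blank bridge-frame ctr [-84.7  -1.5] size [ 71.8 159.4] ang 0.006 ('z', array([11.4, 14.1, 17. ]), 711)
side3 blank bridge-frame ctr [-88.9   0.9] size [ 72.2 154.5] ang -0.013 ('z', array([10.8, 13.8, 17.1]), 723)
```

Run:
```python
from h import *
z=current_position()[2]
print(ctrl.servo_line(bw(-.082,0,z),velocity=.04,f_stop=8),wb(current_position()),current_contact_force())
s=ctrl.servo_line(bw(-.06,0,z),velocity=.008,f_stop=5); print(s,wb(current_position()),current_contact_force(),current_time())
ctrl.servo_line(bw(-.1,0,z),velocity=.08)
ctrl.servo_line(bw(-.11,0,.15),velocity=.2)
ctrl.move_ptp(bw(-.25,0,.2),down(TH-np.pi/2))
print(current_time())
snap('scene','scene4'); P=cv2.imread('pics/scene4.png')[150:270,250:410]
cv2.imwrite('pics/c4.png',cv2.resize(P,None,fx=4,fy=4,interpolation=cv2.INTER_CUBIC))
from meas import cloud,rect
P,h,ok=cloud('scene4'); e=X(TH); n=np.array([-e[1],e[0]]); q=P[...,:2]-O; x=q@e;y=q@n;zz=P[...,2]
m=(zz>.009)&(zz<.022)&(x>-.1)&(x<-.003)&(abs(y)<.06)&(h[...,2]>150); r=rect(P[m]); print(r,wb(r[0]/1000),r[2]-TH,'rear x',np.percentile(x[m],1))
```

```text
False (np.float64(-0.0820267546525971), np.float64(-1.1369753264816578e-06)) [ 0.02836021 -1.11374687 -0.54856432]
True (np.float64(-0.07046309734743814), np.float64(0.0004650645816931687)) [ 0.264791    0.09222486 -0.41983815] 18.1917
20.225
(array([ 4.836e+02, -4.000e-01]), array([53.7, 71.8]), np.float32(-0.2585), 'z', array([11.2, 14. , 17.2]), 263) (np.float64(-0.03211747642463065), np.float64(-0.00016645754201487112)) -1.5595 rear x -0.058624348948442276
```

View pics/c4.png

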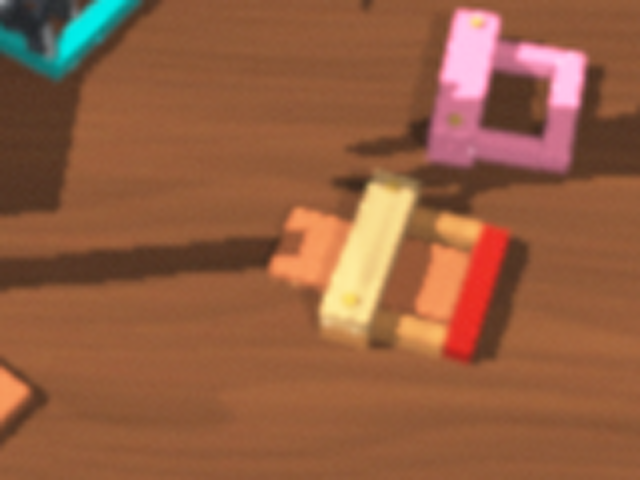

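```bash
python3 -c "
from h import *
ctrl.pause(.5); print(ctrl.sign_off(), current_time())"
```

```text
the job is handed in; nothing more can be done
the job is handed in; nothing more can be done
```

The blank is pushed under the bridge and sits square, home against the red stop with its rear end about 59 mm in front of the mouth; the hand is clear and the job was handed in at about 21 s.

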